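# Change the meter on the reading stand

### The arm

A 6-joint arm with a two-finger parallel gripper is mounted at the origin on the work surface. World frame = base frame: x ahead of the robot, y to its left, z up, the work surface at z = 0. Lengths are in m, angles in rad, forces in N, time in s.
With the tool pointing down it reaches from about 0.225 to 0.875 m from the base axis. Payload 3.4 kg.
Tool frame: the origin (TCP) lies on the mounting face of the last link; the fingertips stand 173 mm ahead of it and the grasp point (between the pads) lies 155 mm ahead of it; z points along the fingers, y is the line along which they close (so a half turn about z gives the same grasp; the last joint's range is limited). The gripper opens to 85 mm and grips with 20 to 120 N. Pads are 22 mm wide; open, the fingers measure 114 mm over their backs; the gripper's body (76 mm by 85 mm) begins 54 mm behind the grasp point. The pads swing forward as they close: fully open they stand 13 mm farther back than shut.
Start: joints at [-1.459, 0.276, 1.505, -0, 1.361, -0.121], TCP at [0.133, -0.56, 0.405] pointing down, gripper open.
Joint ranges: [-2.89, 2.89], [-0.75, 2.08], [0.22, 2.7], [-1.18, 4.32], [0.11, 2.71], [-2.7, 2.7]. Speed limits (rad/s): [2.57, 2.57, 3.14, 3.14, 3.14, 3.14].

### API

Orientations are given as a unit quaternion [w, x, y, z].
In Python, from rig import manip gives the robot as it stands.
- The arm moves only by the tool carry_out, never from a script. Its arguments are lists of equal length, an entry for each row: "linear": the shift along the world's x, y, z each as a share of 500 mm, from -1 to 1, a list of three; "angular": the turn, a rotation vector about the world's x, y, z each as a share of 0.08 rad, from -1 to 1, a list of three; "hand": the opening, from 0 (shut) to 1 (fully open). In form: {"linear": [[x, y, z], ...], "angular": [[rx, ry, rz], ...], "hand": [hand, ...]}. A call has 1 to 8 rows; each row shifts and turns the commanded pose from where the row before left it; what a row does not reach is not made up. A row lasts 1/12 s, in which the tool goes at most 41.7 mm and 7.16 degrees, less where a joint would pass 70% of its speed; a pose out of reach is approached as far as the arm can. A call with a number of a shift or a turn outside -1 to 1 is refused whole. A call with a gripper value outside its range is refused whole. The fingers move at their own pace and stop on an object; "force" is the grip in N (left out, the last holds). Time passes only in rows, so rows that do not move let the fingers close. It gives the time, the measured TCP pose, the force, the opening and the grip force at its end, in the units of the state.
- manip.get_state(): the state, without advancing time (a new reading comes with each control period).
- manip.get_image(name): name is "side" or "top" or "wrist"; returns the picture (420x560x3 uint8, red, green, blue); there is no depth.
- manip.camera_params(name): a dict with "fx", "fy", "cx", "cy" (pixels), "k1" (the pictures are not rectified: a ray, as slopes to the right and down, at radius r is drawn at 1 + k1 r^2 times it, then the intrinsics apply), "view" (4x4, takes a point from world to camera coordinates); the wrist camera has in their place "hand_eye" (4x4, takes a point from camera to tool coordinates, whose origin is the TCP and whose axes are the flange's). Camera axes: x right, y down, z forward; pixel columns grow to the right and rows downward; lengths in m; the calibration is good to about 2 mm. A picture is of the moment at which its call begins: read the wrist's pose just before it. camera_params takes no time and is no camera call.
- manip.sign_off(): hands the job in; it is judged then, once.
The state is a dict: "clock": time; "qpos": joint angles; "qd": joint speeds; "effort": joint torques, N m; "position": TCP position; "ee_rot": TCP orientation; "contact_force": force on the tool from outside, world axes, zero at the start; "moment": the same for the moment, N m; "width": finger opening in m; "gripper_force": force on a finger pad.
Only numpy, scipy, OpenCV 4.12 (cv2) and the standard library are available. Lean on these libraries where they do the work, as an engineer would, in place of code of your own. Each camera call takes 0.05 s, during which the arm holds its last target. There are 200 camera calls.

### The job

The next job is measuring capacitors, so the two handheld meters must change places: take the multimeter with the round dial off the sloping reading stand and lay it flat, face up, in the empty compartment of the tray, and set the keypad meter from the tray on the stand. The keypad meter must sit straight and in the middle of the narrow plate, its back flat on the slope, its display end uppermost and its lower end fully down against the ledge. Set both meters down without dropping them and let go, and leave the other things on the bench where they are.

Things in the scene. Friction and masses are not known exactly. Their poses are not given: they have to be found in the camera images.
- dmm: Dark handheld multimeter with a round dial (34 mm diameter, 11 mm proud of the face) and a display; 122 long x 60 wide x 32 mm thick, 0.16 to 0.3 kg. Origin: centre of its back (underside). x along its length to the display end, y across, z out of its face. Starts lying on the stand, lower end on the ledge
- dmm_top (a point): Middle of the multimeter's display-end face: 61 mm along x and 16 mm along z from dmm
- lcr: Dark handheld meter with a twelve-key keypad (no dial) and a display; 136 long x 64 wide x 34 mm thick, keys 3 mm proud, 0.19 to 0.36 kg. Origin: centre of its back (underside). x along its length to the display end, y across, z out of its face. Starts flat, face up, in one compartment of the tray
- lcr_top (a point): Middle of the keypad meter's display-end face: 68 mm along x and 17 mm along z from lcr
- stand: Fixed reading stand of folded aluminium: a 44 mm wide sloping plate with a ledge at its lower end, on two uprights over a 160 x 100 x 6 mm steel base. Origin: centre of the base's underside, on the bench. It faces the robot's left, so that its x (the way the slope rises) points roughly to the right; y across, z up
- seat (a point): On the stand: middle of the corner where the sloping plate meets the ledge, 55 mm to the stand's -x and 50 mm up from stand. x up the slope (30 degrees above level), y across, z square out of the plate. Plate face: z = 0, 44 mm wide, to x = 124 mm. Ledge: 56 mm wide wall, x -4 to 0, up to z = 16 mm. A seated meter's axes match these, its origin at x = half its length, y = z = 0
- tray: Fixed grey antistatic tray, 180 (x) x 276 (y) mm outside, walls 4 mm thick and 24 mm high, floor 4 mm thick; a 4 mm divider along x in the middle makes two compartments of 172 x 132 mm. Origin: centre of the underside. The keypad meter starts in the compartment on the -y side
- free_bay (a point): Middle of the floor of the empty (+y side) compartment of the tray: 68 mm along the tray's y and 4 mm up from tray; axes as the tray's, z up
- screwdriver: Slim screwdriver with black handle, lying, 171 mm long, handle 22 mm thick; to be left alone. Origin: on the bench under it
- tip_tin: Low round steel tin, 54 mm diameter, 24 mm high, standing beside the stand; to be left alone. Origin: on the bench under it
- tweezers: Steel tweezers, lying, 125 mm long, beside the stand; to be left alone. Origin: on the bench under it
- clamp_meter: Third handheld meter with a round jaw at one end and a dial, lying nearer the robot, 120 mm body plus 75 mm jaw; to be left alone. Origin: on the bench under it
- solder_reel: Small reel, 56 mm diameter, 40 mm high, standing on its flange; to be left alone. Origin: on the bench under it
- wash_bottle: White plastic wash bottle, 72 mm diameter, 182 mm high; to be left alone. Origin: on the bench under it
Mind the look-alikes: they are no part of the job. Leave any green look-alike of the stand alone. What is shaped like the dmm but red is not meant.

How it is judged:
On the way, in this order (a step that is already met when the one before it is completed fails the run):
1. the multimeter has been taken off the reading stand (distance between dmm and seat above 0.12 m), for 0.1 s.
2. the keypad meter lies seated on the reading stand (x of lcr in the frame of seat between 0.062 and 0.076 m and y of lcr in the frame of seat between -0.012 and 0.012 m and z of lcr in the frame of seat between -0.003 and 0.005 m and angle between the z axis of lcr and the z axis of seat, either way round below 0.09 rad and angle between the x axis of lcr and the x axis of seat, either way round below 0.14 rad and x of lcr_top in the frame of seat above 0.12 m and z of lcr_top in the frame of seat above 0.008 m), for 0.2 s.
At the end, for the whole second after the job is handed in: Keypad meter released on the plate, display end up, back flat (5 mm, 0.09 rad), lower end at the ledge (gap under 8 mm), within 12 mm of the middle and 0.14 rad of straight; multimeter released flat, face up (0.08 rad) on the floor of the tray compartment that was empty; both at rest (all of step 2 and x of dmm in the frame of free_bay between -0.03 and 0.03 m and y of dmm in the frame of free_bay between -0.038 and 0.038 m and z of dmm in the frame of free_bay between -0.003 and 0.005 m and angle between dmm's own z axis and vertical below 0.08 rad and linear speed of each of lcr, dmm below 0.01 m/s and contact force between the fingers and lcr below 0.1 N and contact force between the fingers and dmm below 0.1 N); the robot touches nothing.
It fails at once if another thing on the bench moved by more than 25 mm (distance of any of screwdriver, tip_tin, tweezers, clamp_meter, solder_reel, wash_bottle from where it was at the start of the episode above 0.025 m).
It fails at once if a meter was dropped: moving faster than 0.6 m/s while not held ((linear speed of lcr above 0.6 m/s and contact force between the fingers and lcr below 0.1 N) or (linear speed of dmm above 0.6 m/s and contact force between the fingers and dmm below 0.1 N)).
It also fails if it takes over 53 s, if anything falls off the work surface, if the arm or the gripper's body presses on something with over 40 N, if the wrist force passes 120 N, or if a joint passes its speed limit or range.

## Working session

There is one attempt and no reset: what is moved stays moved. The work goes in short steps, Python scripts to look and compute and a tool call to move; the robot and the scene stay as the last step left them, time stands still between calls to the robot, and variables do not carry over. Pictures are saved under pics/ and viewed, at most 10 in all, crops included, and the job is handed in when it is done.

Besides the shell and the picture viewer there is one more tool, called after "Request:" as a command line: name --argument value ..., lists and objects as JSON in quotes. carry_out: Moves the arm, as the interface text tells. Its arguments: {"type":"object","properties":{"linear":{"type":"array"},"angular":{"type":"array"},"hand":{"type":"array"},"force":{"type":"number"}},"required":["linear","angular","hand"]}

```bash
ls; mkdir -p pics
python3 - <<'E'
from rig import manip
import cv2,numpy as np
s=manip.get_state();print(s)
for n in("top","side","wrist"):
    im=manip.get_image(n);cv2.imwrite(f"pics/{n}0.png",im[:,:,::-1]);p=manip.camera_params(n);print(n,{k:np.round(v,4).tolist() for k,v in p.items()})
E
```

```text
pics
{'clock': 0.0, 'qpos': array([-1.45897952e+00,  2.76625322e-01,  1.50611251e+00,  4.15014779e-06,
        1.36069299e+00, -1.21021605e-01]), 'qd': array([ 0.0002562 , -0.00095573, -0.00105377, -0.0011813 , -0.00086361,
       -0.00044011]), 'effort': array([ 1.69809926e-03, -4.16777515e+01, -2.45801711e+01,  3.27902644e-04,
        1.12090990e-02, -1.20805271e-05]), 'position': array([ 0.13263701, -0.55929119,  0.40383034]), 'ee_rot': array([-9.19066884e-04,  9.93230566e-01,  1.16155924e-01,  6.25900706e-06]), 'contact_force': array([ 0.10360468, -0.25617553,  0.20992665]), 'moment': array([-0.06007743, -0.01921949,  0.01551548]), 'gripper_force': 0.0, 'width': 0.08523336824358652}
top {'fx': 512.3314, 'fy': 512.3314, 'cx': 277.7711, 'cy': 215.9181, 'k1': -0.021, 'view': [[0.011, -0.9999, -0.0026, 0.0098], [-0.9794, -0.0102, -0.2015, 0.4606], [0.2015, 0.0048, -0.9795, 1.4298], [0.0, 0.0, 0.0, 1.0]]}
side {'fx': 427.9046, 'fy': 427.9046, 'cx': 278.8768, 'cy': 204.8565, 'k1': 0.0209, 'view': [[-0.9779, -0.2092, 0.0067, 0.4686], [-0.1315, 0.589, -0.7973, 0.115], [0.1628, -0.7806, -0.6035, 1.3939], [0.0, 0.0, 0.0, 1.0]]}
wrist {'fx': 331.0369, 'fy': 331.0369, 'cx': 279.0375, 'cy': 211.0909, 'k1': -0.0579, 'hand_eye': [[0.0004, -0.9588, -0.2841, 0.0725], [1.0, 0.0004, -0.0, 0.0002], [0.0001, -0.2841, 0.9588, 0.0298], [0.0, 0.0, 0.0, 1.0]]}
```

View pics/top0.png

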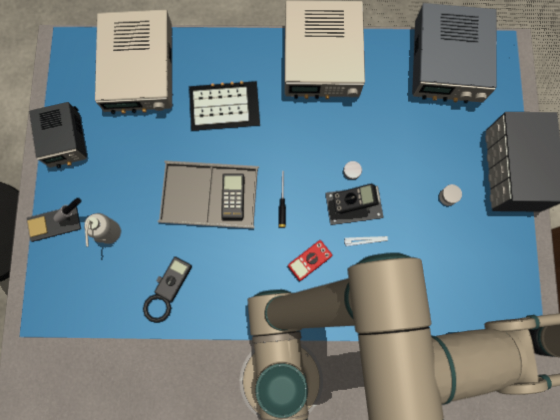

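View pics/side0.png

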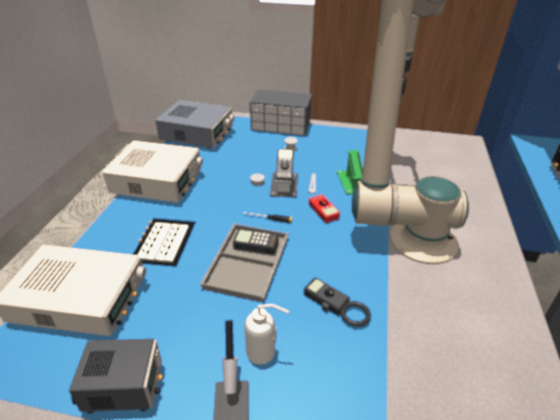

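Top view: tray at columns 160-258, rows 162-228, with the keypad meter at (233,196). The stand with the dark dial meter is at (355,201), and the tin, tweezers and screwdriver are near it.
Candidates for dmm: dark dial meter on the grey stand (355,200), red look-alike (310,260), clamp meter with jaw (172,290). The first fits, being dark, with a dial and on the steel stand. The green stand at side (350,175) is a look-alike. I'll confirm with a crop.

Run:
```python
import cv2
im=cv2.imread("pics/top0.png")
a=cv2.resize(im[150:240,150:265],None,fx=5,fy=5,interpolation=cv2.INTER_CUBIC)[:, :]
a=cv2.resize(im[150:240,155:265],(396,324),interpolation=cv2.INTER_CUBIC)
b=cv2.resize(im[175:235,320:390],(396,339),interpolation=cv2.INTER_CUBIC)[:324]
cv2.imwrite("pics/crop1.png",cv2.hconcat([a,b]))
```

```text
(no output)
```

View pics/crop1.png

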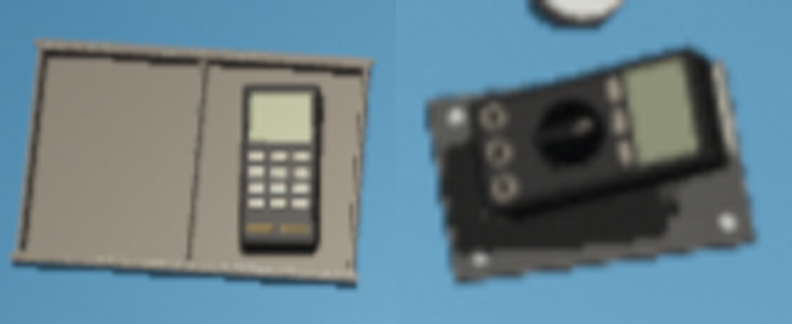

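Crop confirms the dark dial meter (sockets at left end, display at right) on the grey stand, and the keypad meter display-end away from the robot in the right compartment. Now the rough positions.

```bash
cat > h.py <<'E'
import numpy as np, cv2
from rig import manip
from scipy.spatial.transform import Rotation as R
def rot(q): return R.from_quat(np.r_[q[1:],q[0]])
def cam(name,s=None):
    """4x4 camera->world, and params"""
    p=manip.camera_params(name)
    if name!="wrist": return np.linalg.inv(p["view"]),p
    T=np.eye(4); T[:3,:3]=rot(s["ee_rot"]).as_matrix(); T[:3,3]=s["position"]
    return T@p["hand_eye"],p
def ray(C,p,uv):
    d=(np.asarray(uv,float)-[p["cx"],p["cy"]])/[p["fx"],p["fy"]]
    u=d.copy()
    for _ in range(20): u=d/(1+p["k1"]*(u@u))
    return C[:3,3],C[:3,:3]@np.r_[u,1]
def onz(C,p,uv,z):
    o,d=ray(C,p,uv); return o+d*(z-o[2])/d[2]
def proj(C,p,X):
    X=np.atleast_2d(X); c=(X-C[:3,3])@C[:3,:3]; u=c[:,:2]/c[:,2:]
    u=u*(1+p["k1"]*(u**2).sum(1,keepdims=True))
    return u*[p["fx"],p["fy"]]+[p["cx"],p["cy"]]
E
python3 - <<'E'
from h import *
C,p=cam("top")
a=lambda x,y:(155+x/3.6,150+y/3.6); b=lambda x,y:(320+(x-396)/5.657,175+y/5.65)
def sh(n,pts,z):
    P=np.array([onz(C,p,q,z) for q in pts]); print(n,P.round(3).tolist())
sh("tray TL TR BR BL",[a(38,42),a(370,62),a(355,284),a(13,262)],.024)
sh("lcr",[a(247,87),a(321,88),a(318,245),a(241,245)],.038)
sh("stand",[b(428,100),b(457,282),b(755,240)],.006)
sh("dial",[b(570,130)],.12)
E
```

```text
tray TL TR BR BL [[0.628, 0.353, 0.024], [0.613, 0.076, 0.024], [0.426, 0.085, 0.024], [0.441, 0.363, 0.024]]
lcr [[0.586, 0.176, 0.038], [0.586, 0.115, 0.038], [0.455, 0.115, 0.038], [0.454, 0.177, 0.038]]
stand [[0.541, -0.128, 0.006], [0.443, -0.142, 0.006], [0.467, -0.298, 0.006]]
dial [[0.498, -0.186, 0.12]]
```

```bash
cat >> h.py <<'E'
def seatR(yaw):  # seat axes in world as columns
    return (R.from_euler('z',yaw)*R.from_euler('y',-np.pi/6)).as_matrix()
def toolR(F):    # tool over a meter with axes F: z=-n, x=-meter x
    return R.from_matrix(np.c_[-F[:,0],F[:,1],-F[:,2]])
def plan(tp,tR,s=None):
    s=s or manip.get_state()
    d=(np.asarray(tp)-s["position"])/.5; w=(tR*rot(s["ee_rot"]).inv()).as_rotvec()/.08
    n=max(np.linalg.norm(d)*500/41,abs(w).max()*1.0)
    print("t",round(s["clock"],2),"tcp",s["position"].round(4),"shift",d.round(4),"turn",w.round(3),"min rows",round(n,1))
    return d,w
E
python3 - <<'E'
from h import *
F=seatR(-1.42); c=np.array([.496,-.158,.05])+F@[.061,0,0]
print(c); d,w=plan(c+F@[0,0,.325],toolR(F)); print((d/24).round(4),(w/24).round(3))
E
```

```text
[ 0.50393604 -0.21022805  0.0805    ]
t 0.15 tcp [ 0.1326 -0.5593  0.404 ] shift [ 0.6938  1.0195 -0.0841] turn [-5.963  4.001 18.154] min rows 18.2
[ 0.0289  0.0425 -0.0035] [-0.248  0.167  0.756]
```

Request:
carry_out --linear '[[0.029,0.0425,-0.0035],[0.029,0.0425,-0.0035],[0.029,0.0425,-0.0035],[0.029,0.0425,-0.0035],[0.029,0.0425,-0.0035],[0.029,0.0425,-0.0035],[0.029,0.0425,-0.0035],[0.029,0.0425,-0.0035]]' --angular '[[-0.25,0.167,0.756],[-0.25,0.167,0.756],[-0.25,0.167,0.756],[-0.25,0.167,0.756],[-0.25,0.167,0.756],[-0.25,0.167,0.756],[-0.25,0.167,0.756],[-0.25,0.167,0.756]]' --hand '[1,1,1,1,1,1,1,1]'

```text
clock: 0.82
position: [0.249, -0.3882, 0.3904]
ee_rot: [0.073, 0.931, 0.351, -0.062]
contact_force: [-0.4, 0.1, 0.8]
width: 0.0856
gripper_force: 0.0
```

Request:
carry_out --linear '[[0.029,0.0425,-0.0035],[0.029,0.0425,-0.0035],[0.029,0.0425,-0.0035],[0.029,0.0425,-0.0035],[0.029,0.0425,-0.0035],[0.029,0.0425,-0.0035],[0.029,0.0425,-0.0035],[0.029,0.0425,-0.0035]]' --angular '[[-0.25,0.167,0.756],[-0.25,0.167,0.756],[-0.25,0.167,0.756],[-0.25,0.167,0.756],[-0.25,0.167,0.756],[-0.25,0.167,0.756],[-0.25,0.167,0.756],[-0.25,0.167,0.756]]' --hand '[1,1,1,1,1,1,1,1]'

```text
clock: 1.48
position: [0.365, -0.2182, 0.3766]
ee_rot: [0.14, 0.807, 0.561, -0.119]
contact_force: [-0.2, -0.2, 0.1]
width: 0.0853
gripper_force: 0.0
```

Request:
carry_out --linear '[[0.029,0.0425,-0.0035],[0.029,0.0425,-0.0035],[0.029,0.0425,-0.0035],[0.029,0.0425,-0.0035],[0.029,0.0425,-0.0035],[0.029,0.0425,-0.0035],[0.029,0.0425,-0.0035],[0.029,0.0425,-0.0035]]' --angular '[[-0.25,0.167,0.756],[-0.25,0.167,0.756],[-0.25,0.167,0.756],[-0.25,0.167,0.756],[-0.25,0.167,0.756],[-0.25,0.167,0.756],[-0.25,0.167,0.756],[-0.25,0.167,0.756]]' --hand '[1,1,1,1,1,1,1,1]'

```text
clock: 2.15
position: [0.4811, -0.0482, 0.3624]
ee_rot: [0.198, 0.628, 0.733, -0.169]
contact_force: [-0.1, -0.4, -0.4]
width: 0.0857
gripper_force: 0.0
```

Request:
carry_out --linear '[[0,0,0],[0,0,0]]' --angular '[[0,0,0],[0,0,0]]' --hand '[1,1]'

```text
clock: 2.32
position: [0.481, -0.0485, 0.3622]
ee_rot: [0.198, 0.629, 0.733, -0.169]
contact_force: [-0.2, -0.1, -0.2]
width: 0.0855
gripper_force: 0.0
```

Run:
```python
from h import *
s=manip.get_state(); im=manip.get_image("wrist"); cv2.imwrite("pics/w1.png",im[:,:,::-1]); 
import pickle; pickle.dump(s,open("w1.pkl","wb"))
F=seatR(-1.42); c=np.array([.496,-.158,.05])+F@[.061,0,0]
plan(c+F@[0,0,.325],toolR(F)); print(s["qpos"])
```

```text
t 2.37 tcp [ 0.4804 -0.0492  0.3623] shift [-0.0018 -0.0007 -0.0008] turn [ 0.03   0.018 -0.011] min rows 0.0
[-0.0496709   0.16830325  1.83167105 -0.58391742  1.10080718  0.05711406]
```

View pics/w1.png

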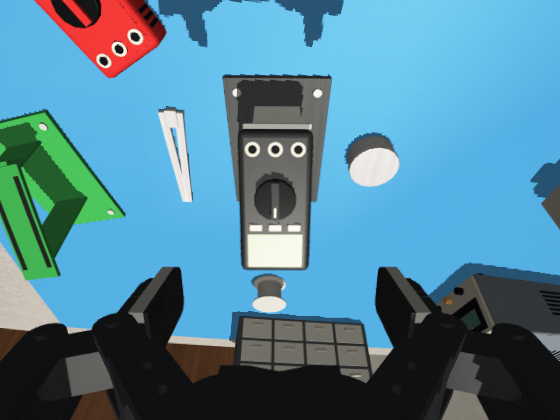

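Wrist view: the grey stand's base far-left corners at about (224,76) and (331,77), the ledge at row ~125, the dmm from row 130 to 268, columns 239-312. The red look-alike and green stand are off to the left, and the tin is at (372,160). I'll enlarge with a fitted model overlay.

```bash
cat > fit.py <<'E'
from h import *
import pickle
from scipy.optimize import least_squares
def stand_pose(v): return seatR(v[2]), np.r_[v[:2],0]+R.from_euler('z',v[2]).apply([-.055,0,.05])
def box(L,W,z0,z1): return np.array([[x,y,z] for z in(z0,z1) for x,y in((-L/2,-W/2),(-L/2,W/2),(L/2,W/2),(L/2,-W/2))])
E
python3 - <<'E'
from fit import *
s=pickle.load(open("w1.pkl","rb")); C,p=cam("wrist",s)
def res(v): return (proj(C,p,np.r_[v[:2],0]+R.from_euler('z',v[2]).apply([[-.08,-.05,.006],[-.08,.05,.006]]))-[[224,76],[331,77]]).ravel()
v=least_squares(res,[.504,-.213,-1.42]); print(v.x,v.fun); v=v.x
F,o=stand_pose(v)
im=cv2.imread("pics/w1.png"); k=2.7; x0,y0=205,62
raw=cv2.resize(im[y0:y0+218,x0:x0+145],None,fx=k,fy=k,interpolation=cv2.INTER_CUBIC); ov=raw.copy()
def line(P,c):
    q=((proj(C,p,P)-[x0,y0]+.5)*k).round().astype(int); cv2.polylines(ov,[q.reshape(-1,1,2)],True,c,1)
b=np.r_[v[:2],0]+R.from_euler('z',v[2]).apply(box(.16,.1,0,.006)[4:]); line(b,(0,255,255))
m=box(.122,.06,0,.032)+[.061,0,0]
line(o+m[:4]@F.T,(0,0,255)); line(o+m[4:]@F.T,(0,255,0))
line(o+np.array([[-.004,-.028,.016],[-.004,.028,.016],[0,.028,.016],[0,-.028,.016]])@F.T,(255,0,255))
cv2.imwrite("pics/ov1.png",cv2.hconcat([raw,ov]))
E
```

```text
[ 0.50501557 -0.21279582 -1.42795416] [-1.29084801  0.14138219  1.29491739  0.16291977]
```

View pics/ov1.png

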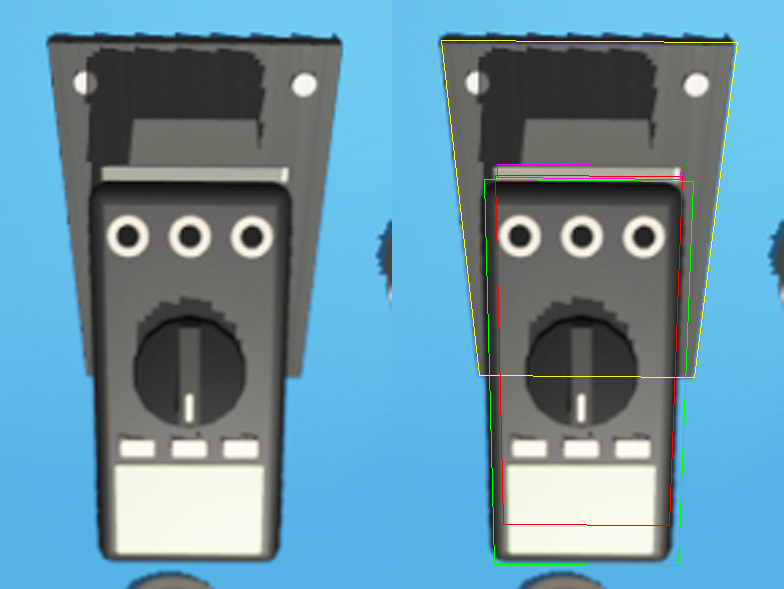

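Run:
```python
from fit import *
s=pickle.load(open("w1.pkl","rb")); C,p=cam("wrist",s); T=rot(s["ee_rot"])
for z in(.155,.16,.165,.173):
    print(z,proj(C,p,s["position"]+T.apply([[.011,-.0427,z],[-.011,-.0427,z],[.011,.0427,z],[-.011,.0427,z]])).round(0).tolist())
v=[.5045,-.2128,-1.433]; F,o=stand_pose(v); print("seat",o)
d,w=plan(o+F@[.061,0,.155+.016],toolR(F)); print((d/8).round(4),(w/8).round(4))
```

```text
0.155 [[176.0, 266.0], [181.0, 311.0], [381.0, 266.0], [376.0, 311.0]]
0.16 [[180.0, 261.0], [184.0, 305.0], [378.0, 260.0], [373.0, 305.0]]
0.165 [[183.0, 256.0], [187.0, 299.0], [374.0, 256.0], [370.0, 299.0]]
0.173 [[188.0, 249.0], [191.0, 290.0], [370.0, 249.0], [366.0, 290.0]]
seat [ 0.49694516 -0.15832134  0.05      ]
t 2.37 tcp [ 0.4804 -0.0492  0.3623] shift [ 0.0241 -0.1535 -0.2675] turn [ 0.03   0.017 -0.174] min rows 3.8
[ 0.003  -0.0192 -0.0334] [ 0.0037  0.0022 -0.0217]
```

Request:
carry_out --linear '[[0.003,-0.0192,-0.0334],[0.003,-0.0192,-0.0334],[0.003,-0.0192,-0.0334],[0.003,-0.0192,-0.0334],[0.003,-0.0192,-0.0334],[0.003,-0.0192,-0.0334],[0.003,-0.0192,-0.0334],[0.003,-0.0192,-0.0334]]' --angular '[[0.004,0.002,-0.022],[0.004,0.002,-0.022],[0.004,0.002,-0.022],[0.004,0.002,-0.022],[0.004,0.002,-0.022],[0.004,0.002,-0.022],[0.004,0.002,-0.022],[0.004,0.002,-0.022]]' --hand '[1,1,1,1,1,1,1,1]' --force 50

```text
clock: 3.03
position: [0.4917, -0.128, 0.2287]
ee_rot: [0.195, 0.636, 0.727, -0.17]
contact_force: [-0.1, 0.2, -0.1]
width: 0.0856
gripper_force: 0.0
```

Request:
carry_out --linear '[[0,0,0],[0,0,0],[0,0,0],[0,0,0],[0,0,0],[0,0,0],[0,0,0],[0,0,0]]' --angular '[[0,0,0],[0,0,0],[0,0,0],[0,0,0],[0,0,0],[0,0,0],[0,0,0],[0,0,0]]' --hand '[1,0.6,0.5,0.5,0.5,0.5,0.5,0.5]' --force 50

```text
clock: 3.7
position: [0.4926, -0.1263, 0.2302]
ee_rot: [0.196, 0.635, 0.728, -0.17]
contact_force: [-1.9, -1.2, 6.1]
width: 0.0593
gripper_force: 55.6
```

Run:
```python
from fit import *
v=[.5045,-.2128,-1.433]; F,o=stand_pose(v)
plan(o+F@[.061,0,.155+.016],toolR(F))
s=manip.get_state(); print(s["width"],s["gripper_force"],s["contact_force"])
# lift target 100mm along normal; then above bay
d,w=plan(o+F@[.061,0,.155+.016+.1],toolR(F)); print((d/8).round(4),(w/8).round(4))
```

```text
t 3.7 tcp [ 0.4926 -0.1263  0.2302] shift [-0.0004  0.0008 -0.0033] turn [0.018 0.028 0.005] min rows 0.0
0.05930665955483727 55.598552227020264 [-1.91702779 -1.1816522   6.13966129]
t 3.7 tcp [ 0.4926 -0.1263  0.2302] shift [-0.0141  0.0998  0.1699] turn [0.018 0.028 0.005] min rows 2.4
[-0.0018  0.0125  0.0212] [0.0022 0.0035 0.0006]
```

Request:
carry_out --linear '[[-0.0018,0.0125,0.0212],[-0.0018,0.0125,0.0212],[-0.0018,0.0125,0.0212],[-0.0018,0.0125,0.0212],[-0.0018,0.0125,0.0212],[-0.0018,0.0125,0.0212],[-0.0018,0.0125,0.0212],[-0.0018,0.0125,0.0212]]' --angular '[[0.0,0.0,0.0],[0.0,0.0,0.0],[0.0,0.0,0.0],[0.0,0.0,0.0],[0.0,0.0,0.0],[0.0,0.0,0.0],[0.0,0.0,0.0],[0.0,0.0,0.0]]' --hand '[0.5,0.5,0.5,0.5,0.5,0.5,0.5,0.5]'

```text
clock: 4.37
position: [0.4852, -0.0753, 0.3139]
ee_rot: [0.195, 0.635, 0.728, -0.169]
contact_force: [1.5, 0.1, -3.0]
width: 0.0592
gripper_force: 56.4
```

Run:
```python
from fit import *
s=manip.get_state(); print(s["width"],s["gripper_force"],s["contact_force"])
F=R.from_euler('z',-.05).as_matrix()
d,w=plan([.53,.287,.33],toolR(F)); print((d/24).round(4),(w/24).round(3))
```

```text
0.05919356141270772 56.4472621679306 [ 1.47765363  0.08323358 -3.04251118]
t 4.37 tcp [ 0.4852 -0.0753  0.3139] shift [0.0895 0.7246 0.0322] turn [ 4.75   5.225 16.874] min rows 16.9
[0.0037 0.0302 0.0013] [0.198 0.218 0.703]
```

Request:
carry_out --linear '[[0.0037,0.0302,0.0013],[0.0037,0.0302,0.0013],[0.0037,0.0302,0.0013],[0.0037,0.0302,0.0013],[0.0037,0.0302,0.0013],[0.0037,0.0302,0.0013],[0.0037,0.0302,0.0013],[0.0037,0.0302,0.0013]]' --angular '[[0.198,0.218,0.703],[0.198,0.218,0.703],[0.198,0.218,0.703],[0.198,0.218,0.703],[0.198,0.218,0.703],[0.198,0.218,0.703],[0.198,0.218,0.703],[0.198,0.218,0.703]]' --hand '[0.5,0.5,0.5,0.5,0.5,0.5,0.5,0.5]'

```text
clock: 5.03
position: [0.5, 0.0459, 0.3187]
ee_rot: [0.137, 0.453, 0.873, -0.118]
contact_force: [0.4, -0.9, -2.2]
width: 0.059
gripper_force: 56.4
```

Request:
carry_out --linear '[[0.0037,0.0302,0.0013],[0.0037,0.0302,0.0013],[0.0037,0.0302,0.0013],[0.0037,0.0302,0.0013],[0.0037,0.0302,0.0013],[0.0037,0.0302,0.0013],[0.0037,0.0302,0.0013],[0.0037,0.0302,0.0013]]' --angular '[[0.198,0.218,0.703],[0.198,0.218,0.703],[0.198,0.218,0.703],[0.198,0.218,0.703],[0.198,0.218,0.703],[0.198,0.218,0.703],[0.198,0.218,0.703],[0.198,0.218,0.703]]' --hand '[0.5,0.5,0.5,0.5,0.5,0.5,0.5,0.5]'

```text
clock: 5.7
position: [0.5147, 0.1666, 0.3239]
ee_rot: [0.07, 0.245, 0.965, -0.061]
contact_force: [0.6, 0.5, -3.2]
width: 0.0592
gripper_force: 56.4
```

Request:
carry_out --linear '[[0.0037,0.0302,0.0013],[0.0037,0.0302,0.0013],[0.0037,0.0302,0.0013],[0.0037,0.0302,0.0013],[0.0037,0.0302,0.0013],[0.0037,0.0302,0.0013],[0.0037,0.0302,0.0013],[0.0037,0.0302,0.0013]]' --angular '[[0.198,0.218,0.703],[0.198,0.218,0.703],[0.198,0.218,0.703],[0.198,0.218,0.703],[0.198,0.218,0.703],[0.198,0.218,0.703],[0.198,0.218,0.703],[0.198,0.218,0.703]]' --hand '[0.5,0.5,0.5,0.5,0.5,0.5,0.5,0.5]'

```text
clock: 6.37
position: [0.5295, 0.2873, 0.3289]
ee_rot: [0.0, 0.023, 1.0, 0.0]
contact_force: [-0.4, 0.9, -3.4]
width: 0.0592
gripper_force: 56.4
```

Request:
carry_out --linear '[[0,0,0],[0,0,0]]' --angular '[[0,0,0],[0,0,0]]' --hand '[0.5,0.5]'

```text
clock: 6.53
position: [0.5297, 0.2867, 0.3288]
ee_rot: [0.0, 0.025, 1.0, -0.001]
contact_force: [0.2, -0.9, -2.7]
width: 0.0595
gripper_force: 56.4
```

Run:
```python
from fit import *
s=manip.get_state(); im=manip.get_image("wrist"); cv2.imwrite("pics/w2.png",im[:,:,::-1]); pickle.dump(s,open("w2.pkl","wb"))
F=R.from_euler('z',-.05).as_matrix(); plan([.53,.287,.33],toolR(F)); print(s["qpos"],s["width"])
```

```text
t 6.58 tcp [0.5295 0.2861 0.3289] shift [0.001  0.0017 0.0023] turn [0.025 0.008 0.001] min rows 0.0
[ 0.38121941  0.36611833  1.56459074 -0.00181117  1.21054418 -1.13938338] 0.059495568688182704
```

View pics/w2.png

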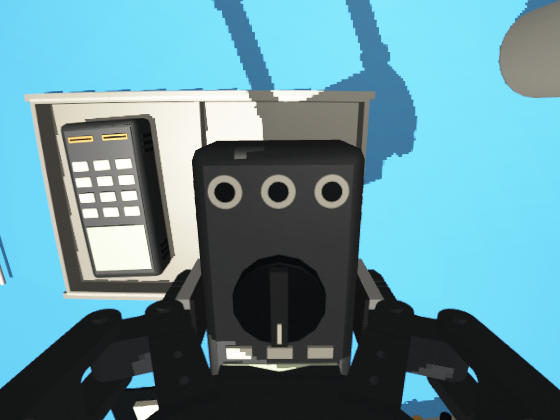

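Wrist view: tray near corners at (25,97) and (376,94), far-left corner at about (66,297). The empty bay is beneath the held dmm, and lcr is at left (columns 63-170, rows 118-277), display end far. I'll fit the tray.

Run:
```python
from fit import *
s=pickle.load(open("w2.pkl","rb")); C,p=cam("wrist",s)
for q in [(25,97),(376,94),(66,297)]: print(onz(C,p,q,.024).round(4))
L=np.array([[-.09,-.138,.024],[-.09,.138,.024],[.09,-.138,.024]])
f=lambda v:(proj(C,p,np.r_[v[:2],0]+R.from_euler('z',v[2]).apply(L))-[[25,97],[376,94],[66,297]]).ravel()
v=least_squares(f,[.527,.219,-.05]); print(v.x,v.fun.round(1)); v=v.x
F=R.from_euler('z',v[2]); b=np.r_[v[:2],0]+F.apply([0,.068,.004]); print("bay",b)
d,w=plan(np.r_[b[:2],.004+.016+.155+.002],toolR(F.as_matrix())); print((d/8).round(4),(w/8).round(3))
```

```text
[0.4319 0.0825 0.024 ]
[0.4466 0.3673 0.024 ]
[0.6165 0.0747 0.024 ]
[ 0.52961816  0.22010777 -0.05088377] [ 5.1  0.6 -6.   0.5  1.9 -3.7]
bay [0.53307677 0.28801976 0.004     ]
t 6.58 tcp [0.5295 0.2861 0.3289] shift [ 0.0071  0.0037 -0.3037] turn [ 0.025  0.008 -0.01 ] min rows 3.7
[ 0.0009  0.0005 -0.038 ] [ 0.003  0.001 -0.001]
```

Request:
carry_out --linear '[[0.001,0.0005,-0.0365],[0.001,0.0005,-0.0365],[0.001,0.0005,-0.0365],[0.001,0.0005,-0.0365],[0.001,0.0005,-0.0365],[0.001,0.0005,-0.0365],[0.001,0.0005,-0.0365],[0.001,0.0005,-0.0365]]' --angular '[[0.003,0.001,-0.001],[0.003,0.001,-0.001],[0.003,0.001,-0.001],[0.003,0.001,-0.001],[0.003,0.001,-0.001],[0.003,0.001,-0.001],[0.003,0.001,-0.001],[0.003,0.001,-0.001]]' --hand '[0.5,0.5,0.5,0.5,0.5,0.5,0.5,0.5]'

```text
clock: 7.25
position: [0.5336, 0.2873, 0.1827]
ee_rot: [0.0, 0.026, 1.0, 0.0]
contact_force: [0.5, 0.6, -2.1]
width: 0.0595
gripper_force: 56.6
```

Request:
carry_out --linear '[[0,0,0],[0,0,-0.004],[0,0,-0.004],[0,0,-0.002],[0,0,0]]' --angular '[[0,0,0],[0,0,0],[0,0,0],[0,0,0],[0,0,0]]' --hand '[0.5,0.5,0.5,0.5,0.5]'

```text
clock: 7.67
position: [0.5342, 0.2881, 0.1795]
ee_rot: [0.001, 0.025, 1.0, 0.001]
contact_force: [-0.1, -0.1, -3.9]
width: 0.0591
gripper_force: 56.3
```

Request:
carry_out --linear '[[0,0,-0.002],[0,0,-0.002],[0,0,0]]' --angular '[[0,0,0],[0,0,0],[0,0,0]]' --hand '[0.5,0.5,0.5]'

```text
clock: 7.92
position: [0.5338, 0.2881, 0.1768]
ee_rot: [0.001, 0.025, 1.0, 0.001]
contact_force: [-0.2, -0.1, -2.1]
width: 0.0591
gripper_force: 56.3
```

Request:
carry_out --linear '[[0,0,-0.002],[0,0,-0.002],[0,0,0]]' --angular '[[0,0,0],[0,0,0],[0,0,0]]' --hand '[0.5,0.5,0.5]'

```text
clock: 8.17
position: [0.5339, 0.2882, 0.1765]
ee_rot: [0.001, 0.025, 1.0, 0.001]
contact_force: [-2.9, -1.0, 8.9]
width: 0.0593
gripper_force: 57.6
```

Request:
carry_out --linear '[[0,0,0],[0,0,0],[0,0,0],[0,0,0],[0,0,0]]' --angular '[[0,0,0],[0,0,0],[0,0,0],[0,0,0],[0,0,0]]' --hand '[0.75,0.8,0.87,0.87,0.87]'

```text
clock: 8.58
position: [0.5339, 0.2881, 0.1744]
ee_rot: [0.0, 0.025, 1.0, 0.001]
contact_force: [-0.5, -0.3, 0.1]
width: 0.0741
gripper_force: 0.0
```

Request:
carry_out --linear '[[0,0,0.01],[0,0,0.03],[0,0,0.04],[0,0,0.04],[0,0,0.05],[0,0,0.05],[0,0,0.05],[0,0,0.03]]' --angular '[[0,0,0],[0,0,0],[0,0,0],[0,0,0],[0,0,0],[0,0,0],[0,0,0],[0,0,0]]' --hand '[0.87,0.87,0.87,0.87,0.87,0.87,0.87,0.87]'

```text
clock: 9.25
position: [0.5343, 0.2883, 0.3278]
ee_rot: [0.002, 0.025, 1.0, 0.001]
contact_force: [0.3, 0.2, -0.2]
width: 0.0747
gripper_force: 0.0
```

Request:
carry_out --linear '[[-0.004,-0.036,0],[-0.004,-0.036,0],[-0.004,-0.036,0],[-0.004,-0.036,0],[-0.003,-0.036,0],[-0.003,-0.036,0],[-0.003,-0.036,0],[-0.003,-0.03,0]]' --angular '[[0,0,0.08],[0,0,0.08],[0,0,0.08],[0,0,0.08],[0,0,0.08],[0,0,0.08],[0,0,0.08],[0,0,0.08]]' --hand '[0.87,0.87,0.87,0.87,0.87,0.87,0.87,0.87]'

```text
clock: 9.92
position: [0.5196, 0.146, 0.3248]
ee_rot: [0.0, -0.0, 1.0, 0.0]
contact_force: [0.7, -0.1, -0.1]
width: 0.0743
gripper_force: 0.0
```

Request:
carry_out --linear '[[0,0,0],[0,0,0]]' --angular '[[0,0,0],[0,0,0]]' --hand '[0.87,0.87]'

```text
clock: 10.08
position: [0.5198, 0.1467, 0.3248]
ee_rot: [0.001, 0.001, 1.0, 0.001]
contact_force: [-0.3, 0.3, 0.0]
width: 0.0744
gripper_force: 0.0
```

Run:
```python
from fit import *
s=manip.get_state(); im=manip.get_image("wrist"); cv2.imwrite("pics/w3.png",im[:,:,::-1]); pickle.dump(s,open("w3.pkl","wb"))
print(s["position"],s["width"],rot(s["ee_rot"]).as_matrix().round(3).tolist())
C,p=cam("wrist",s); k=1.8
raw=im[60:420-30,130:420,::-1].copy(); raw=cv2.resize(raw,None,fx=k,fy=k,interpolation=cv2.INTER_CUBIC); cv2.imwrite("pics/w3c.png",raw)
```

```text
[0.51982575 0.14667883 0.32483975] 0.07436346687195541 [[-1.0, 0.001, 0.001], [0.001, 1.0, 0.002], [-0.001, 0.002, -1.0]]
```

View pics/w3c.png

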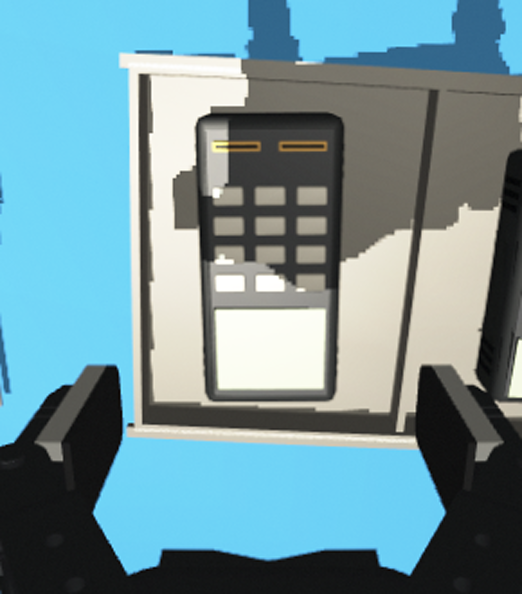

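Crop: the keypad meter's outline runs from (197,115) and (344,116) at the near end to (205,402) and (335,402) at the display end. dmm lies in the right-hand bay.

Run:
```python
from fit import *
s=pickle.load(open("w3.pkl","rb")); C,p=cam("wrist",s)
q=np.array([(197,115),(344,116),(335,402),(205,402)])/1.8+[130,60]
for a in q: print(onz(C,p,a,.038).round(4))
L=box(.136,.064,0,.034)[4:]+[0,0,.004]
f=lambda v:(proj(C,p,np.r_[v[:2],0]+R.from_euler('z',v[2]).apply(L))-q).ravel()
v=least_squares(f,[.52,.146,0]); print(v.x,v.fun.round(1)); v=v.x
g=toolR(R.from_euler('z',v[2]).as_matrix())
d,w=plan(np.r_[v[:2],.004+.016+.155],g); print((d/8).round(4),(w/8).round(3))
```

```text
[0.4557 0.1173 0.038 ]
[0.4561 0.1789 0.038 ]
[0.5901 0.1793 0.038 ]
[0.5899 0.1164 0.038 ]
[ 0.52323906  0.14794932 -0.00236227] [-1.5 -0.7  1.6 -1.1  0.6  1.3 -0.7  1.3]
t 10.13 tcp [0.5199 0.1472 0.3248] shift [ 0.0066  0.0015 -0.2996] turn [-0.022  0.015 -0.023] min rows 3.7
[ 0.0008  0.0002 -0.0375] [-0.003  0.002 -0.003]
```

Request:
carry_out --linear '[[0.001,0.0002,-0.037],[0.001,0.0002,-0.037],[0.001,0.0002,-0.037],[0.001,0.0002,-0.037],[0.001,0.0002,-0.037],[0.001,0.0002,-0.037],[0.0005,0.0002,-0.037],[0,0,-0.037]]' --angular '[[0,0,-0.003],[0,0,-0.003],[0,0,-0.003],[0,0,-0.003],[0,0,-0.003],[0,0,-0.003],[0,0,-0.003],[0,0,-0.003]]' --hand '[0.87,0.87,0.87,0.87,0.87,0.87,0.87,0.87]'

```text
clock: 10.8
position: [0.5234, 0.1489, 0.1757]
ee_rot: [0.001, 0.0, 1.0, 0.001]
contact_force: [0.4, -0.0, 0.2]
width: 0.0742
gripper_force: 0.0
```

Request:
carry_out --linear '[[0,0,0],[0,0,0],[0,0,0],[0,0,0],[0,0,0],[0,0,0],[0,0,0],[0,0,0]]' --angular '[[0,0,0],[0,0,0],[0,0,0],[0,0,0],[0,0,0],[0,0,0],[0,0,0],[0,0,0]]' --hand '[0.87,0.75,0.55,0.55,0.55,0.55,0.55,0.55]'

```text
clock: 11.47
position: [0.5231, 0.1478, 0.1768]
ee_rot: [0.001, 0.001, 1.0, 0.001]
contact_force: [0.6, 0.2, -1.9]
width: 0.0633
gripper_force: 56.6
```

Run:
```python
from fit import *
s=manip.get_state(); print(s["position"],s["width"],s["gripper_force"],s["contact_force"],rot(s["ee_rot"]).as_matrix().round(4).tolist())
pickle.dump(s,open("g2.pkl","wb"))
```

```text
[0.52311946 0.14777061 0.17684423] 0.06327364100788994 56.62634789943695 [ 0.59989742  0.15730568 -1.88610707] [[-1.0, 0.0016, 0.0013], [0.0016, 1.0, 0.0012], [-0.0013, 0.0012, -1.0]]
```

Request:
carry_out --linear '[[0,0,0.01],[0,0,0.03],[0,0,0.04],[0,0,0.05],[0,0,0.05],[0,0,0.05],[0,0,0.05],[0,0,0.03]]' --angular '[[0,0,0],[0,0,0],[0,0,0],[0,0,0],[0,0,0],[0,0,0],[0,0,0],[0,0,0]]' --hand '[0.55,0.55,0.55,0.55,0.55,0.55,0.55,0.55]'

```text
clock: 12.13
position: [0.5234, 0.1478, 0.3347]
ee_rot: [0.002, 0.001, 1.0, 0.001]
contact_force: [0.7, 0.4, -2.0]
width: 0.0632
gripper_force: 56.8
```

Run:
```python
from fit import *
s=manip.get_state(); print(s["width"],s["gripper_force"],s["contact_force"])
F,o=stand_pose([.5045,-.2128,-1.433])
d,w=plan(o+F@[.074,0,.1728+.09],toolR(F)); print((d/24).round(4),(w/24).round(3))
```

```text
0.06323851713448443 56.82397484779358 [ 0.71477443  0.35334827 -2.03220043]
t 12.13 tcp [0.5234 0.1478 0.3347] shift [-0.0713 -0.4789 -0.0403] turn [ -4.66   -5.307 -17.466] min rows 17.5
[-0.003  -0.02   -0.0017] [-0.194 -0.221 -0.728]
```

Request:
carry_out --linear '[[-0.003,-0.02,-0.0017],[-0.003,-0.02,-0.0017],[-0.003,-0.02,-0.0017],[-0.003,-0.02,-0.0017],[-0.003,-0.02,-0.0017],[-0.003,-0.02,-0.0017],[-0.003,-0.02,-0.0017],[-0.003,-0.02,-0.0017]]' --angular '[[-0.194,-0.221,-0.728],[-0.194,-0.221,-0.728],[-0.194,-0.221,-0.728],[-0.194,-0.221,-0.728],[-0.194,-0.221,-0.728],[-0.194,-0.221,-0.728],[-0.194,-0.221,-0.728],[-0.194,-0.221,-0.728]]' --hand '[0.55,0.55,0.55,0.55,0.55,0.55,0.55,0.55]'

```text
clock: 12.8
position: [0.5106, 0.0673, 0.325]
ee_rot: [0.071, 0.233, 0.968, -0.061]
contact_force: [-0.3, -0.1, -2.3]
width: 0.0632
gripper_force: 56.9
```

Request:
carry_out --linear '[[-0.003,-0.02,-0.0017],[-0.003,-0.02,-0.0017],[-0.003,-0.02,-0.0017],[-0.003,-0.02,-0.0017],[-0.003,-0.02,-0.0017],[-0.003,-0.02,-0.0017],[-0.003,-0.02,-0.0017],[-0.003,-0.02,-0.0017]]' --angular '[[-0.194,-0.221,-0.728],[-0.194,-0.221,-0.728],[-0.194,-0.221,-0.728],[-0.194,-0.221,-0.728],[-0.194,-0.221,-0.728],[-0.194,-0.221,-0.728],[-0.194,-0.221,-0.728],[-0.194,-0.221,-0.728]]' --hand '[0.55,0.55,0.55,0.55,0.55,0.55,0.55,0.55]'

```text
clock: 13.47
position: [0.4986, -0.0126, 0.3181]
ee_rot: [0.136, 0.449, 0.875, -0.119]
contact_force: [-0.7, 0.3, -2.4]
width: 0.0632
gripper_force: 56.9
```

Request:
carry_out --linear '[[-0.003,-0.02,-0.0017],[-0.003,-0.02,-0.0017],[-0.003,-0.02,-0.0017],[-0.003,-0.02,-0.0017],[-0.003,-0.02,-0.0017],[-0.003,-0.02,-0.0017],[-0.003,-0.02,-0.0017],[-0.003,-0.02,-0.0017]]' --angular '[[-0.194,-0.221,-0.728],[-0.194,-0.221,-0.728],[-0.194,-0.221,-0.728],[-0.194,-0.221,-0.728],[-0.194,-0.221,-0.728],[-0.194,-0.221,-0.728],[-0.194,-0.221,-0.728],[-0.194,-0.221,-0.728]]' --hand '[0.55,0.55,0.55,0.55,0.55,0.55,0.55,0.55]'

```text
clock: 14.13
position: [0.4867, -0.0925, 0.3113]
ee_rot: [0.193, 0.636, 0.727, -0.169]
contact_force: [-0.8, 0.4, -2.8]
width: 0.0632
gripper_force: 56.9
```

Request:
carry_out --linear '[[0,0,0],[0,0,0]]' --angular '[[0,0,0],[0,0,0]]' --hand '[0.55,0.55]'

```text
clock: 14.3
position: [0.4869, -0.0922, 0.3111]
ee_rot: [0.193, 0.635, 0.729, -0.168]
contact_force: [0.5, 0.0, -2.2]
width: 0.063
gripper_force: 56.8
```

```bash
cat >> fit.py <<'E'
def tool_in_seat(v=(.5045,-.2128,-1.433)):
    F,o=stand_pose(v); s=manip.get_state()
    print("t",round(s["clock"],2),"seat-frame tcp mm",((s["position"]-o)@F*1000).round(1),"force seat",(s["contact_force"]@F).round(1),"rot err",(toolR(F)*rot(s["ee_rot"]).inv()).as_rotvec().round(4),"w",round(s["width"],4))
E
python3 - <<'E'
from fit import *
im=manip.get_image("wrist"); cv2.imwrite("pics/w4.png",im[:,:,::-1]); tool_in_seat()
F,o=stand_pose([.5045,-.2128,-1.433])
d,w=plan(o+F@[.072,0,.1728+.008],toolR(F)); print((d/8).round(4),(w/8).round(3)); print("1mm along x,z of seat:",(F[:,0]*.002).round(5),(F[:,2]*.002).round(5))
E
```

```text
t 14.35 seat-frame tcp mm [ 72.5  -0.7 259.8] force seat [-0.9 -0.2 -2.2] rot err [-0.0056 -0.0009  0.0001] w 0.0633
t 14.35 tcp [ 0.487  -0.0919  0.3112] shift [ 0.0121 -0.0772 -0.1373] turn [-0.07  -0.012  0.002] min rows 1.9
[ 0.0015 -0.0096 -0.0172] [-0.009 -0.001  0.   ]
1mm along x,z of seat: [ 0.00024 -0.00172  0.001  ] [-0.00014  0.00099  0.00173]
```

View pics/w4.png

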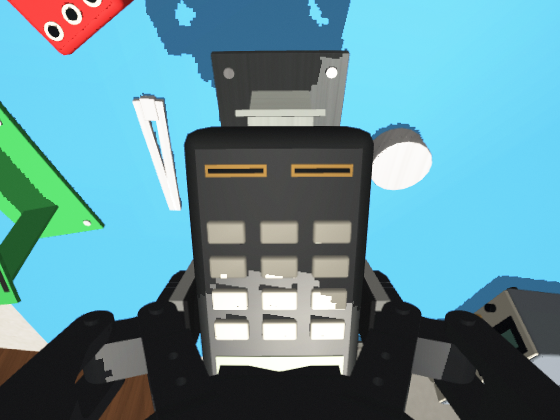

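Aligned: the meter is centred at column 279, the ledge at (281,113). I'll descend to 8 mm above.

Request:
carry_out --linear '[[0.0015,-0.0096,-0.0172],[0.0015,-0.0096,-0.0172],[0.0015,-0.0096,-0.0172],[0.0015,-0.0096,-0.0172],[0.0015,-0.0096,-0.0172],[0.0015,-0.0096,-0.0172],[0.0015,-0.0096,-0.0172],[0.0015,-0.0096,-0.0172]]' --angular '[[-0.009,-0.001,0],[-0.009,-0.001,0],[-0.009,-0.001,0],[-0.009,-0.001,0],[-0.009,-0.001,0],[-0.009,-0.001,0],[-0.009,-0.001,0],[-0.009,-0.001,0]]' --hand '[0.55,0.55,0.55,0.55,0.55,0.55,0.55,0.55]'

```text
clock: 15.02
position: [0.4932, -0.1312, 0.2412]
ee_rot: [0.195, 0.634, 0.728, -0.171]
contact_force: [1.0, 0.2, -1.9]
width: 0.0633
gripper_force: 57.0
```

Request:
carry_out --linear '[[0,0,0],[0,0,0]]' --angular '[[0,0,0],[0,0,0]]' --hand '[0.55,0.55]'

```text
clock: 15.18
position: [0.493, -0.131, 0.2416]
ee_rot: [0.195, 0.635, 0.728, -0.171]
contact_force: [-1.1, -0.3, -2.2]
width: 0.0636
gripper_force: 56.8
```

```bash
python3 -c "
from fit import *
tool_in_seat()"
```

```text
t 15.18 seat-frame tcp mm [ 71.8  -0.2 179.7] force seat [-1.  -1.1 -2. ] rot err [ 0.0011 -0.0019  0.0012] w 0.0636
```

Request:
carry_out --linear '[[0.0003,-0.002,-0.0035],[0.0003,-0.002,-0.0035],[0.00015,-0.001,-0.0017],[0,0,0],[0,0,0]]' --angular '[[0,0,0],[0,0,0],[0,0,0],[0,0,0],[0,0,0]]' --hand '[0.55,0.55,0.55,0.55,0.55]'

```text
clock: 15.6
position: [0.4935, -0.133, 0.2382]
ee_rot: [0.196, 0.634, 0.728, -0.171]
contact_force: [-0.3, 0.0, -2.8]
width: 0.0632
gripper_force: 56.8
```

Request:
carry_out --linear '[[0.00015,-0.001,-0.0017],[0.00015,-0.001,-0.0017],[0,0,0]]' --angular '[[0,0,0],[0,0,0],[0,0,0]]' --hand '[0.55,0.55,0.55]'

```text
clock: 15.85
position: [0.4936, -0.1341, 0.2362]
ee_rot: [0.195, 0.634, 0.728, -0.171]
contact_force: [0.4, 0.6, -2.0]
width: 0.0632
gripper_force: 56.8
```

```bash
python3 -c "
from fit import *
tool_in_seat()"
```

```text
t 15.85 seat-frame tcp mm [ 72.    0.  173.5] force seat [-1.5  0.5 -1.4] rot err [ 0.0014 -0.0005  0.0006] w 0.0632
```

Request:
carry_out --linear '[[0.00015,-0.001,-0.0017],[0,0,0],[0,0,0]]' --angular '[[0,0,0],[0,0,0],[0,0,0]]' --hand '[0.55,0.55,0.55]'

```text
clock: 16.1
position: [0.4937, -0.1346, 0.2354]
ee_rot: [0.195, 0.634, 0.728, -0.171]
contact_force: [-0.1, -0.6, -2.0]
width: 0.0633
gripper_force: 56.8
```

Request:
carry_out --linear '[[0.00015,-0.001,-0.0017],[0,0,0],[0,0,0]]' --angular '[[0,0,0],[0,0,0],[0,0,0]]' --hand '[0.55,0.55,0.55]'

```text
clock: 16.35
position: [0.4937, -0.1348, 0.2352]
ee_rot: [0.196, 0.634, 0.728, -0.171]
contact_force: [-1.3, 4.7, 5.0]
width: 0.0632
gripper_force: 57.7
```

```bash
python3 -c "
from fit import *
tool_in_seat()"
```

```text
t 16.35 seat-frame tcp mm [ 72.   -0.  172.2] force seat [-1.6 -0.6  6.8] rot err [0.0016 0.0002 0.0007] w 0.0632
```

Contact with the plate. Now I'll slide down to the ledge.

Request:
carry_out --linear '[[-0.00024,0.0017,-0.001],[-0.00024,0.0017,-0.001],[-0.00024,0.0017,-0.001],[0,0,0]]' --angular '[[0,0,0],[0,0,0],[0,0,0],[0,0,0]]' --hand '[0.55,0.55,0.55,0.55]'

```text
clock: 16.68
position: [0.494, -0.1329, 0.2341]
ee_rot: [0.197, 0.634, 0.728, -0.171]
contact_force: [-2.1, 0.1, 4.9]
width: 0.0632
gripper_force: 57.7
```

Request:
carry_out --linear '[[-0.00024,0.0017,-0.001],[0,0,0],[0,0,0]]' --angular '[[0,0,0],[0,0,0],[0,0,0]]' --hand '[0.55,0.55,0.55]'

```text
clock: 16.93
position: [0.494, -0.1321, 0.2336]
ee_rot: [0.197, 0.634, 0.728, -0.171]
contact_force: [0.2, 1.4, 5.8]
width: 0.0632
gripper_force: 57.7
```

```bash
python3 -c "
from fit import *
tool_in_seat()"
```

```text
t 16.93 seat-frame tcp mm [ 68.9   0.7 172.2] force seat [1.8 0.4 5.7] rot err [0.003  0.0017 0.    ] w 0.0632
```

Request:
carry_out --linear '[[-0.00024,0.0017,-0.001],[0,0,0],[0,0,0]]' --angular '[[0,0,0],[0,0,0],[0,0,0]]' --hand '[0.55,0.55,0.55]'

```text
clock: 17.18
position: [0.4939, -0.1312, 0.2331]
ee_rot: [0.197, 0.634, 0.728, -0.17]
contact_force: [-0.7, 0.6, 4.4]
width: 0.0635
gripper_force: 57.7
```

Request:
carry_out --linear '[[-0.00024,0.0017,-0.001],[0,0,0],[0,0,0]]' --angular '[[0,0,0],[0,0,0],[0,0,0]]' --hand '[0.55,0.55,0.55]'

```text
clock: 17.43
position: [0.494, -0.1307, 0.2328]
ee_rot: [0.197, 0.634, 0.728, -0.171]
contact_force: [0.4, 0.2, 5.6]
width: 0.0633
gripper_force: 57.6
```

```bash
python3 -c "
from fit import *
tool_in_seat()"
```

```text
t 17.43 seat-frame tcp mm [ 67.3   0.9 172.2] force seat [2.7 0.4 4.9] rot err [ 0.0038  0.0019 -0.0005] w 0.0633
```

Request:
carry_out --linear '[[-0.00024,0.0017,-0.001],[0,0,0],[0,0,0]]' --angular '[[0,0,0],[0,0,0],[0,0,0]]' --hand '[0.55,0.55,0.55]'

```text
clock: 17.68
position: [0.494, -0.1303, 0.2328]
ee_rot: [0.198, 0.634, 0.728, -0.171]
contact_force: [0.9, -2.8, 6.5]
width: 0.0637
gripper_force: 57.7
```

Request:
carry_out --linear '[[-0.00024,0.0017,-0.001],[0,0,0],[0,0,0]]' --angular '[[0,0,0],[0,0,0],[0,0,0]]' --hand '[0.55,0.55,0.55]'

```text
clock: 17.93
position: [0.494, -0.13, 0.2327]
ee_rot: [0.198, 0.633, 0.728, -0.172]
contact_force: [-1.9, -5.7, 7.1]
width: 0.063
gripper_force: 57.8
```

```bash
python3 -c "
from fit import *
tool_in_seat()"
```

```text
t 17.93 seat-frame tcp mm [ 66.7   1.  172.5] force seat [ 8.2 -2.6  3.5] rot err [ 0.0072  0.0015 -0.0015] w 0.063
```

Ledge contact (8 N). Now I'll release and back off along the normal.

Request:
carry_out --linear '[[0,0,0],[0,0,0],[0,0,0],[0,0,0],[0,0,0]]' --angular '[[0,0,0],[0,0,0],[0,0,0],[0,0,0],[0,0,0]]' --hand '[0.78,0.85,0.95,0.95,0.95]'

```text
clock: 18.35
position: [0.4927, -0.1282, 0.2303]
ee_rot: [0.195, 0.634, 0.728, -0.171]
contact_force: [0.7, 0.5, -0.1]
width: 0.0814
gripper_force: 0.0
```

Request:
carry_out --linear '[[-0.0014,0.01,0.0173],[-0.0014,0.01,0.0173],[-0.0028,0.02,0.0346],[-0.0028,0.02,0.0346],[-0.0028,0.02,0.0346],[-0.0028,0.02,0.0346],[-0.0028,0.02,0.0346],[-0.0028,0.02,0.0346]]' --angular '[[0,0,0],[0,0,0],[0,0,0],[0,0,0],[0,0,0],[0,0,0],[0,0,0],[0,0,0]]' --hand '[0.95,0.95,0.95,0.95,0.95,0.95,0.95,0.95]'

```text
clock: 19.02
position: [0.4826, -0.0572, 0.3536]
ee_rot: [0.196, 0.634, 0.728, -0.17]
contact_force: [0.5, 0.9, -0.1]
width: 0.0813
gripper_force: 0.0
```

Request:
carry_out --linear '[[0,0,0],[0,0,0]]' --angular '[[0,0,0],[0,0,0]]' --hand '[0.95,0.95]'

```text
clock: 19.18
position: [0.4831, -0.0576, 0.3531]
ee_rot: [0.197, 0.634, 0.728, -0.169]
contact_force: [0.2, 0.8, -0.9]
width: 0.0814
gripper_force: 0.0
```

Run:
```python
from fit import *
tool_in_seat()
s=manip.get_state(); im=manip.get_image("wrist")[:,:,::-1].copy(); tp=manip.get_image("top")[:,:,::-1]
C,p=cam("wrist",s); F,o=stand_pose([.5045,-.2128,-1.433]); k=2
x0,y0=200,60; ov=cv2.resize(im[y0:y0+270,x0:x0+170],None,fx=k,fy=k,interpolation=cv2.INTER_CUBIC)
m=box(.136,.064,0,.034)+[.068,0,0]
for P,c in((m[:4],(0,0,255)),(m[4:],(0,255,0)),(np.array([[-.004,-.028,.016],[-.004,.028,.016],[0,.028,.016],[0,-.028,.016]]),(255,0,255))):
    q=((proj(C,p,o+P@F.T)-[x0,y0]+.5)*k).round().astype(int); cv2.polylines(ov,[q.reshape(-1,1,2)],True,c,1)
t=cv2.resize(tp[140:260,155:395],(450,225),interpolation=cv2.INTER_CUBIC)
cv2.imwrite("pics/final.png",cv2.hconcat([ov,cv2.copyMakeBorder(t,0,540-225,0,0,cv2.BORDER_CONSTANT)]))
```

```text
t 19.18 seat-frame tcp mm [6.350e+01 1.000e-01 3.134e+02] force seat [-1.1  0.3 -0.4] rot err [ 0.0014  0.0029 -0.0009] w 0.0814
```

View pics/final.png

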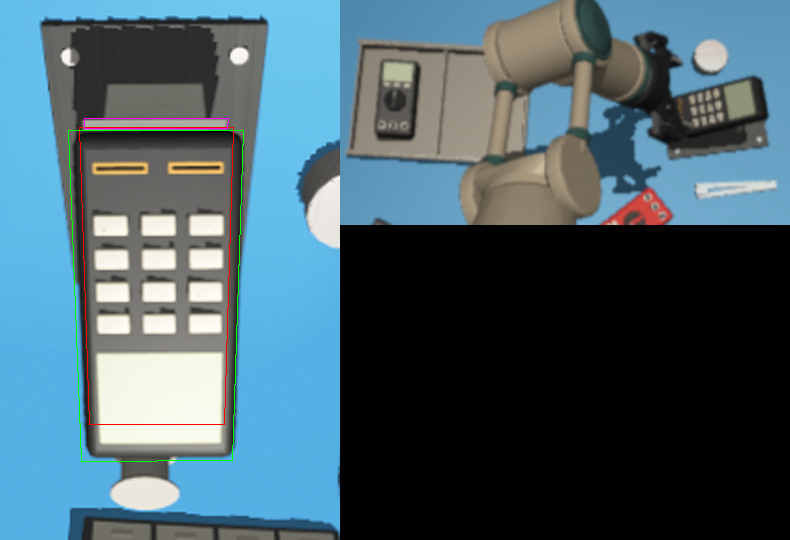

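The overlay fits the keypad meter at the ledge, straight, with the display end up. The top view shows dmm face up in the middle of the left bay (397,100 in the crop), and the tin and tweezers in place. Handing in.

```bash
python3 -c "
from rig import manip
print(manip.sign_off())"
```

```text
the job is handed in; nothing more can be done
None
```

The job is handed in at about 19 s of the 53 s allowed: the multimeter lies flat, face up, in the tray's empty compartment, and the keypad meter is released on the stand, display end up and down against the ledge. The last pictures and force readings agree with this, but the hand-in gave no verdict.

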